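# Load the nest carrier and hold it flush on the tilted drilling table

### The arm

A 6-joint arm with a two-finger parallel gripper is mounted at the origin on the work surface. World frame = base frame: x ahead of the robot, y to its left, z up, the work surface at z = 0. Lengths are in mm, angles in rad, forces in N, time in s.
With the tool pointing down it reaches from about 275 to 825 mm from the base axis. Payload 5.2 kg.
Tool frame: the origin (TCP) lies between the finger pads, 19 mm behind the fingertips; this is the grasp point; z points along the fingers, x is the direction in which the jaws open and shut, and the axes are right-handed (so a half turn about z gives the same grasp; the last joint's range is limited). The gripper opens to 93 mm and grips with 3 to 60 N. Pads are 15 mm wide; open, the fingers measure 128 mm over their backs; the gripper's body (75 mm by 188 mm) begins 65 mm behind the grasp point.
Start: joints at [1.141, 0.259, 1.535, -0, 1.348, -0.203], TCP at [123.65, 535.925, 237.453] pointing down, gripper open.
Joint ranges: [-3.14, 3.14], [-0.91, 2.08], [0.19, 2.58], [-1.22, 4.36], [0.22, 2.71], [-3.12, 3.12]. Speed limits (rad/s): [2.57, 2.57, 3.14, 3.14, 3.14, 3.14].

### API

Orientations are given as a rotation vector (axis times angle).
In Python, from bench import bot, vision, models gives the robot as it stands. The module is installed in compiled form; this text tells all that it offers.
- The arm moves only by the shell command python3 -m jog 'ROWS'. ROWS is a JSON object of lists of equal length, an entry for each row: "xyz": the shift along the tool's x, y, z in m, a list of three; "rot": the turn, a rotation vector about the tool's x, y, z in degrees, a list of three; "claw": the finger opening in m, from 0 to 0.093. A call has 1 to 10 rows; each row is the pose to reach, as a shift and turn from the pose measured when the call began, along the tool's axes at that moment; what a row does not reach only later rows make up. A row lasts 1/10 s, in which the tool goes at most 50 mm and 8.59 degrees, less where a joint would pass 70% of its speed; a pose out of reach is approached as far as the arm can. A call with a gripper value outside its range is refused whole. The fingers move at their own pace and stop on an object; the grip force is fixed at half the most. Time passes only in rows, so rows that repeat a pose let the fingers close. It gives the time, the measured TCP pose, the force and the opening at its end, in the units of the state.
- bot.get_obs(): the state, without advancing time (a new reading comes with each control period).
- vision.snapshot(name): name is "scene" or "side" or "wrist"; returns the picture (384x512x3 uint8, blue, green, red); there is no depth.
- vision.camera_params(name): a dict with "K" (3x3 intrinsics, pixels), "rvec" (rotation vector, rad) and "tvec" (3), from world to camera coordinates, as OpenCV has them; the wrist camera has in their place "tool_from_camera" (4x4, takes a point from camera to tool coordinates, whose origin is the TCP and whose axes are the tool frame's). Camera axes: x right, y down, z forward; pixel columns grow to the right and rows downward; lengths in mm; the calibration is good to about 2 mm. A picture is of the moment at which its call begins: read the wrist's pose just before it. camera_params takes no time and is no camera call.
- bot.sign_off(): hands the job in, once; it reports no verdict.
Trained networks look in the newest picture that a camera, given by its name, has taken for a name from the list of things; names that differ only in an ending like _2 or _b are one class to them, and where a whole thing is asked for, a point or a joint stands for the part that bears it (a point fixed in the world has none). Each returns a list of dicts, best first, with "conf" (0 to 1); they miss things now and then, are a little off and sometimes report something else, mostly with a low value. They report only what shows in the picture. A call takes as long as a camera call. They do not tell look-alikes from the thing itself.
- models.silhouettes(camera, thing): "region" (384x512 bool, what is visible of it) and "uv" ([column, row] in pixels, amid what is visible of it).
The state is a dict: "clock": time; "q": joint angles; "joint_velocities": joint speeds; "joint_efforts": joint torques, N m; "tcp_pos": TCP position; "tcp_rot": TCP orientation; "force": force on the tool from outside, world axes, zero at the start; "torque": the same for the moment, N m; "gripper_width": opening from 0.0 (shut) to 1.0 (fully open).
Only numpy, scipy, OpenCV 4.12 (cv2) and the standard library are available. Lean on these libraries where they do the work, as an engineer would, in place of code of your own. Each camera call takes 0.05 s, during which the arm holds its last target. There are 200 camera calls.

### The job

We are about to drill the slanted screw holes in these wooden feet: put a spare foot blank from the tray into each empty nest of the carrier while it lies on the bench, then pick the fully loaded carrier up by its grip rail and lay it on the face of the tilting table, lengthwise up the slope, centred and square on the plate. Feel for the slope so that the carrier's underside lies flush all over, and finish while holding it there, still gripping the rail and keeping a light steady push of about 10 N on the plate, ready to be clamped. Do not push the tools around out of place, knock a blank over or tip the carrier up.

Things in the scene. Friction and masses are not known exactly. Their poses are not given: they have to be found in the camera images.
- carrier: The nest carrier, loose on the bench: a dark film-faced plywood board 190 mm (its x) by 110 mm (its y) by 18 mm thick, flat underneath, with four round blind nests and an upright pale beech grip rail in the middle of its top. 0.24 to 0.4 kg empty. The same turned end for end. Origin: centre of the underside; z up.
- grip_rail (a point): Where to grip the carrier's rail: 45 mm above the middle of the underside. Rail: 64 mm long (carrier's x), 14 mm thick (y), its top 57 mm above the underside; the board's top is 18 mm above the underside, so fingertips here clear it by 8 mm. Axes as the carrier's. When one end of the board is pushed, the rail can turn a little between the fingers.
- nest0 (a point): Centre of the floor of one of the carrier's four nests: 12 mm deep, 42 mm in diameter with a chamfered mouth, its floor 6 mm above the carrier's underside; 66 mm from the carrier's centre along x and 30 mm along y. A seated blank has its underside's centre here and stands 28 mm out of the board. Two of the four are empty at the start, any two. Axes as the carrier's.
- nest1 (a point): Centre of the floor of one of the carrier's four nests: 12 mm deep, 42 mm in diameter with a chamfered mouth, its floor 6 mm above the carrier's underside; 66 mm from the carrier's centre along x and 30 mm along y. A seated blank has its underside's centre here and stands 28 mm out of the board. Two of the four are empty at the start, any two. Axes as the carrier's.
- nest2 (a point): Centre of the floor of one of the carrier's four nests: 12 mm deep, 42 mm in diameter with a chamfered mouth, its floor 6 mm above the carrier's underside; 66 mm from the carrier's centre along x and 30 mm along y. A seated blank has its underside's centre here and stands 28 mm out of the board. Two of the four are empty at the start, any two. Axes as the carrier's.
- nest3 (a point): Centre of the floor of one of the carrier's four nests: 12 mm deep, 42 mm in diameter with a chamfered mouth, its floor 6 mm above the carrier's underside; 66 mm from the carrier's centre along x and 30 mm along y. A seated blank has its underside's centre here and stands 28 mm out of the board. Two of the four are empty at the start, any two. Axes as the carrier's.
- blank0: One of five identical turned beech foot blanks, a plain upright cylinder 38 mm in diameter, 40 mm tall, about 33 g. Origin: centre of its underside, z up its axis. At the start two of the five sit in nests of the carrier (any two) and three spares stand in the stock tray; which blank is where follows from the poses.
- blank1: One of five identical turned beech foot blanks, a plain upright cylinder 38 mm in diameter, 40 mm tall, about 33 g. Origin: centre of its underside, z up its axis. At the start two of the five sit in nests of the carrier (any two) and three spares stand in the stock tray; which blank is where follows from the poses.
- blank2: One of five identical turned beech foot blanks, a plain upright cylinder 38 mm in diameter, 40 mm tall, about 33 g. Origin: centre of its underside, z up its axis. At the start two of the five sit in nests of the carrier (any two) and three spares stand in the stock tray; which blank is where follows from the poses.
- blank3: One of five identical turned beech foot blanks, a plain upright cylinder 38 mm in diameter, 40 mm tall, about 33 g. Origin: centre of its underside, z up its axis. At the start two of the five sit in nests of the carrier (any two) and three spares stand in the stock tray; which blank is where follows from the poses.
- blank4: One of five identical turned beech foot blanks, a plain upright cylinder 38 mm in diameter, 40 mm tall, about 33 g. Origin: centre of its underside, z up its axis. At the start two of the five sit in nests of the carrier (any two) and three spares stand in the stock tray; which blank is where follows from the poses.
- stock_tray: Shallow fixed grey tray 260 mm (x) by 100 mm (y), rim 10 mm high, floor 5 mm above the bench; the three spare blanks stand in it, about 80 mm apart in a row along its x, within 12 mm of its centre line. Origin: centre of its underside.
- stage_face (a point): Centre of the tilting table's flat upper face, no fence or lip: a steel plate 240 mm (its x, up the slope) by 180 mm (its y, level), 14 mm thick, clamped at a slope of 11 to 32 degrees that differs each time, low edge nearer the robot; z square to the face, pointing up and out. Face centre 105 to 140 mm above the bench, high edge up to 0.21 m.
- stage: The tilting table's hinged steel plate, whose upper face is stage_face. Clamped on its grey cast base: it does not give to pushes under 40 N. Origin: on the hinge axis at the middle of the low edge, 110 mm down the slope from stage_face and 24 mm below the face; axes as stage_face.
- tape_measure: Bystander: tape measure 70 by 36 by 60 mm. Origin: centre of its underside.
- screwdriver: Bystander: screwdriver 200 mm long lying along its x. Origin: on the bench under its middle.
- hammer: Bystander: hammer 260 mm long lying along its x. Origin: on the bench under its middle.
- glue_bottle: Bystander: upright glue bottle 60 mm in diameter, 170 mm tall. Origin: centre of its underside.
- try_square: Bystander: try square lying flat, stock 110 mm along y, blade 150 mm along x. Origin: underside of the stock's middle.
- pencil_mug: Bystander: mug of pencils 76 mm in diameter, 150 mm tall in all. Origin: centre of its underside.
Mind the look-alikes: they are no part of the job. What is shaped like the blank2 but orange, pink or yellow is not meant.

How it is judged (in metres and radians):
On the way, in this order (a step that is already met when the one before it is completed fails the run):
1. all four nests hold a blank while the carrier still lies on the bench (distance between any of blank0, blank1, blank2, blank3, blank4 and nest0 below 0.006 m and distance between any of blank0, blank1, blank2, blank3, blank4 and nest1 below 0.006 m and distance between any of blank0, blank1, blank2, blank3, blank4 and nest2 below 0.006 m and distance between any of blank0, blank1, blank2, blank3, blank4 and nest3 below 0.006 m and height (world z) of carrier below 0.01 m), for 0.2 s.
2. the carrier, with all four blanks, is lifted clear of the bench (distance between any of blank0, blank1, blank2, blank3, blank4 and nest0 below 0.006 m and distance between any of blank0, blank1, blank2, blank3, blank4 and nest1 below 0.006 m and distance between any of blank0, blank1, blank2, blank3, blank4 and nest2 below 0.006 m and distance between any of blank0, blank1, blank2, blank3, blank4 and nest3 below 0.006 m and height (world z) of carrier above 0.05 m and contact force between carrier and the fingers above 1 N), for 0.2 s.
At the end, for the whole second after the job is handed in: All four nests filled (6 mm). Carrier flush on the plate: faces within 0.03 rad, middle of its underside within 2.5 mm, centred within 22 mm each way, length up the slope within 0.12 rad; at rest, the fingers still on the rail (TCP within 28 mm of grip_rail), pressing the plate with 4 to 40 N (distance between any of blank0, blank1, blank2, blank3, blank4 and nest0 below 0.006 m and distance between any of blank0, blank1, blank2, blank3, blank4 and nest1 below 0.006 m and distance between any of blank0, blank1, blank2, blank3, blank4 and nest2 below 0.006 m and distance between any of blank0, blank1, blank2, blank3, blank4 and nest3 below 0.006 m and x of carrier in the frame of stage_face between -0.022 and 0.022 m and y of carrier in the frame of stage_face between -0.022 and 0.022 m and z of carrier in the frame of stage_face between -0.003 and 0.0025 m and angle between the z axis of carrier and the z axis of stage_face, either way round below 0.03 rad and angle between the x axis of carrier and the x axis of stage_face, either way round below 0.12 rad and contact force between carrier and the fingers above 1.5 N and distance between the grasp point and grip_rail below 0.028 m and linear speed of carrier below 0.02 m/s and contact force between carrier and stage between 4 and 40 N); the arm keeps its last pose, push and grip.
It fails at once if one of the tools around (tape, screwdriver, hammer, glue, square, mug) is pushed more than 30 mm (distance of any of tape_measure, screwdriver, hammer, glue_bottle, try_square, pencil_mug from where it was at the start of the episode above 0.03 m).
It fails at once if a blank tips over or falls off the bench (angle between any of blank0, blank1, blank2, blank3, blank4's own z axis and vertical above 1 rad or height (world z) of any of blank0, blank1, blank2, blank3, blank4 below -0.05 m).
It fails at once if the carrier tips over or is dropped off the bench (angle between carrier's own z axis and vertical above 1 rad or height (world z) of carrier below -0.05 m).
It also fails if it takes over 72 s, if anything falls off the work surface, if the arm or the gripper's body presses on something with over 40 N, if the wrist force passes 120 N, or if a joint passes its speed limit or range.

## Working session

There is one attempt and no reset: what is moved stays moved. The work goes in short steps, Python scripts to look and compute and a shell command to move; the robot and the scene stay as the last step left them, time stands still between calls to the robot, and variables do not carry over. Pictures are saved under pics/ and viewed, about 8 in all and at most 12, crops included, and the job is handed in when it is done.

```bash
mkdir -p pics; ls
python3 - <<'E'
from bench import bot,vision,models
import cv2,numpy as np
o=bot.get_obs();print(o)
a=vision.snapshot("scene");b=vision.snapshot("side")
cv2.imwrite("pics/scene.png",a);cv2.imwrite("pics/side.png",b)
for c in("scene","side","wrist"):
    print(c,vision.camera_params(c))
for c in("scene","side"):
    for t in("carrier","blank0","stage","stage_face","grip_rail","stock_tray","nest0","glue_bottle","pencil_mug"):
        print(c,t,[(round(float(d["conf"]),2),np.round(d["uv"]).tolist(),int(d["region"].sum())) for d in models.silhouettes(c,t)][:8])
E
```

```text
pics
{'clock': 0.0, 'q': array([ 1.14118069e+00,  2.59329775e-01,  1.53605453e+00, -1.82353498e-06,
        1.34798882e+00, -2.02813225e-01]), 'joint_velocities': array([-1.38269629e-03,  5.64569949e-04,  1.70367178e-03,  5.54989875e-04,
        1.97294264e-03,  2.34497899e-05]), 'joint_efforts': array([ 1.30185887e-03, -4.37310541e+01, -2.83999962e+01,  7.21984939e-02,
        4.13284684e-02, -1.37371030e-04]), 'tcp_pos': array([123.44751202, 535.45559455, 236.63625075]), 'tcp_rot': array([ 2.45791522,  1.95529624, -0.00249262]), 'force': array([-0.39080958, -0.32944464, -0.40587422]), 'torque': array([ 0.04400777, -0.08696571,  0.05383949]), 'gripper_width': 1.0006781952683002}
scene {'K': array([[360.53864559,   0.        , 260.12600644],
       [  0.        , 360.53864559, 190.74985452],
       [  0.        ,   0.        ,   1.        ]]), 'rvec': array([ 0.97005147,  2.3729148 , -1.12560891]), 'tvec': array([ 368.85132825, -201.64719125, 1362.82439743])}
side {'K': array([[427.94789616,   0.        , 254.1086899 ],
       [  0.        , 427.94789616, 190.42262686],
       [  0. 
[... 1328 characters left out ...]
0, 261.0], 1259)]
scene pencil_mug [(0.68, [355.0, 318.0], 2008)]
side carrier [(0.87, [254.0, 230.0], 1766)]
side blank0 [(0.69, [202.0, 191.0], 146), (0.6, [199.0, 158.0], 144), (0.59, [145.0, 176.0], 159), (0.57, [166.0, 196.0], 174), (0.54, [182.0, 164.0], 166), (0.46, [234.0, 236.0], 197), (0.45, [248.0, 247.0], 191)]
side stage [(0.75, [288.0, 303.0], 8020)]
side stage_face []
side grip_rail [(0.57, [257.0, 231.0], 1831)]
side stock_tray [(0.74, [204.0, 164.0], 1231)]
side nest0 [(0.69, [256.0, 227.0], 1827), (0.38, [311.0, 185.0], 708)]
side glue_bottle [(0.92, [266.0, 140.0], 592)]
side pencil_mug [(0.74, [200.0, 158.0], 152), (0.71, [228.0, 124.0], 495), (0.42, [231.0, 236.0], 169)]
```

Run:
```python
import cv2
for n,(x0,y0,x1,y1) in {"scene":(130,60,450,350),"side":(110,90,410,384)}.items():
    a=cv2.imread(f"pics/{n}.png")[y0:y1,x0:x1]
    cv2.imwrite(f"pics/{n}_c.png",cv2.resize(a,None,fx=2,fy=2,interpolation=cv2.INTER_CUBIC))
```

```text
(no output)
```

View pics/scene_c.png

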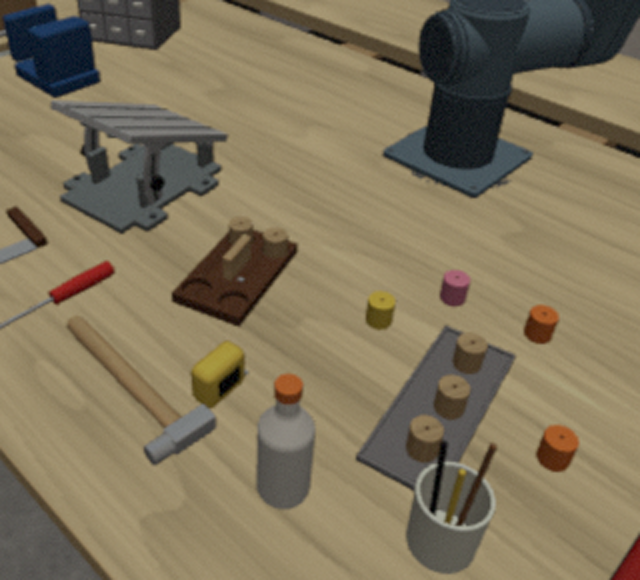

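View pics/side_c.png

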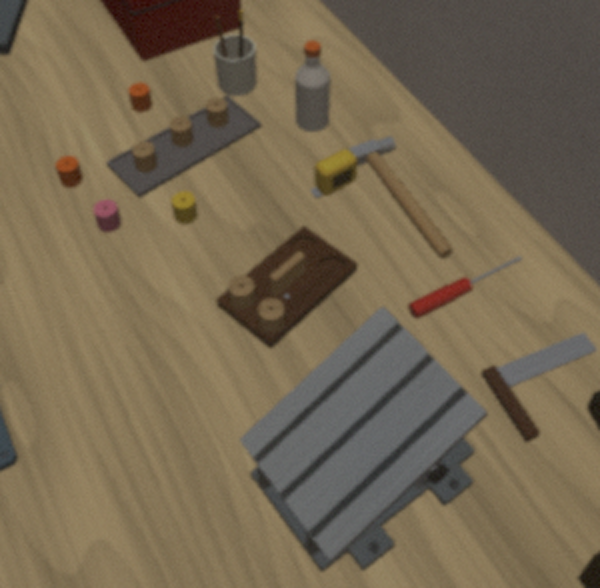

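Scene view: the carrier sits near px (248,197), with two blanks in the nests nearest the robot and the two far nests empty. The tray is at (345,265) with three natural blanks. The yellow, pink and orange cylinders are decoys. In the side view the table plate fills roughly (232..353, 244..372). Next: triangulate the blanks, and fit the carrier and plate.

```bash
cat > h.py <<'E'
from bench import bot,vision,models
import cv2,numpy as np
from scipy.optimize import least_squares
from scipy.spatial.transform import Rotation as R
def proj(c,P):
    p=vision.camera_params(c)
    return cv2.projectPoints(np.array(P,float).reshape(-1,1,3),p["rvec"],p["tvec"],p["K"],None)[0][:,0]
def ext(c,o=None):
    """camera rotation (world from cam) and centre"""
    p=vision.camera_params(c)
    if c=="wrist":
        T=np.eye(4);T[:3,:3]=R.from_rotvec(o["tcp_rot"]).as_matrix();T[:3,3]=o["tcp_pos"]
        M=T@p["tool_from_camera"];return p["K"],M[:3,:3],M[:3,3]
    Q=cv2.Rodrigues(p["rvec"])[0];return p["K"],Q.T,-Q.T@p["tvec"]
def ray(c,uv,o=None):
    K,Q,C=ext(c,o);return C,Q@np.linalg.solve(K,[uv[0],uv[1],1])
def atz(c,uv,z,o=None):
    C,d=ray(c,uv,o);return C+d*(z-C[2])/d[2]
def wproj(P,o):
    K,Q,C=ext("wrist",o);v=(np.array(P,float)-C)@Q@K.T;return v[:,:2]/v[:,2:]
def tool(o,p):
    """world point in tool axes, mm"""
    return R.from_rotvec(o["tcp_rot"]).inv().apply(np.array(p)-o["tcp_pos"])
E
python3 - <<'E'
from h import *
for c in("scene","side"):
    for d in models.silhouettes(c,"blank0"):
        if d["region"].sum()<500: print(c,np.round(d["uv"],1),np.round(atz(c,d["uv"],25),0)[:2],np.round(atz(c,d["uv"],32),0)[:2])
# carrier, side view top-face corners
s=lambda x,y:(x/2+110,y/2+90)
S=lambda x,y:(x/2+130,y/2+60)
C=np.array([atz("side",s(*p),18) for p in[(305,228),(357,265),(271,342),(218,297)]]);print(C.round())
C2=np.array([atz("scene",S(*p),18) for p in[(175,293),(241,315),(298,244)]]);print(C2.round())
print("rail side",atz("side",s(288,263),57).round(),"scene",atz("scene",S(238,248),55).round())
# stage: x,y,z,yaw,slope
def cor(v):
    Rm=(R.from_euler("z",v[3])*R.from_euler("y",-v[4])).as_matrix()
    return v[:3]+np.array([[120,90,0],[120,-90,0],[-120,-90,0],[-120,90,0]])@Rm.T
obs=[s(387,308),s(487,412),s(325,558),s(243,440)]
print("stage side at z=125",[atz("side",p,125).round() for p in obs])
for perm in range(4):
    ob=np.roll(obs,perm,0)
    f=lambda v:(proj("side",cor(v))-ob).ravel()
    best=min((least_squares(f,[450,-300,120,y,.35],x_scale=[10,10,10,.1,.1]) for y in np.arange(-3,3.2,.7)),key=lambda r:r.cost)
    print(perm,best.cost,best.x.round(3),proj("scene",cor(best.x)).round().tolist())
E
```

```text
scene [356.9 254.2] [518. 332.] [524. 334.]
scene [407.7 284. ] [510. 461.] [517. 462.]
scene [398.9 223. ] [343. 349.] [351. 351.]
scene [364.1 238.1] [459. 314.] [465. 317.]
scene [341.5 277.2] [602. 346.] [607. 348.]
scene [267.7 179.2] [458. -30.] [464. -24.]
scene [357.3 203.4] [355. 226.] [363. 230.]
scene [322.2 209.4] [448. 172.] [455. 176.]
scene [248.5 173.8] [481. -92.] [487. -85.]
side [202.2 191. ] [468. 179.] [466. 173.]
side [199.2 158. ] [521. 323.] [519. 315.]
side [144.9 175.7] [330. 335.] [329. 328.]
side [166.4 196.2] [360. 215.] [359. 209.]
side [181.6 164. ] [457. 326.] [456. 319.]
side [233.6 236.2] [475. -29.] [473. -33.]
side [248.5 247.1] [495. -84.] [493. -88.]
[[ 612.   41.   18.]
 [ 644.  -61.   18.]
 [ 468. -117.   18.]
 [ 436.  -10.   18.]]
[[645. -46.  18.]
 [609.  52.  18.]
 [436.  -3.  18.]]
rail side [542. -33.  57.] scene [542. -25.  55.]
stage side at z=125 [array([ 595., -206.,  125.]), array([ 616., -388.,  125.]), array([ 364., -440.,  125.]), array([ 349., -278.,  125.])]Traceback (most recent call last):
  File "<stdin>", line 20, in <module>
[... 250 characters left out ...]
.copy(), verbose, callback=callback_wrapped)
    return trf_no_bounds(
        fun, jac, x0, f0, J0, ftol, xtol, gtol, max_nfev, x_scale,
        loss_function, tr_solver, tr_options, verbose, callback=callback)
    f_new = fun(x_new)
    self._update_fun()
    ~~~~~~~~~~~~~~~~^^
    self.f = self.fun_wrapped(xp_copy(self.x))
             ~~~~~~~~~~~~~~~~^^^^^^^^^^^^^^^^^
    return np.atleast_1d(self.fun(x))
                         ~~~~~~~~^^^
    return self.f(x, *self.args, **self.kwargs)
           ~~~~~~^^^^^^^^^^^^^^^^^^^^^^^^^^^^^^
  File "<stdin>", line 19, in <lambda>
  File "h.py", line 6, in proj
    p=vision.camera_params(c)
ValueError: time passes only in moves, steps and waits
```

```bash
sed -i 's/^def proj/import functools\n_cp=functools.lru_cache(None)(vision.camera_params)\ndef proj/; s/p=vision.camera_params(c)/p=_cp(c)/' h.py
python3 - <<'E'
from h import *
s=lambda x,y:(x/2+110,y/2+90)
def cor(v,z=0):
    Rm=(R.from_euler("z",v[3])*R.from_euler("y",-v[4])).as_matrix()
    return v[:3]+np.array([[120,90,z],[120,-90,z],[-120,-90,z],[-120,90,z]])@Rm.T
obs=np.array([s(387,308),s(487,412),s(325,558),s(243,440)])
f=lambda v:(proj("side",cor(v))-obs).ravel()
r=least_squares(f,[480,-330,120,.2,.35],x_scale=[10,10,10,.1,.1])
print(r.cost,r.x.round(3),f(r.x).round(1))
for z in(0,-14):print(((proj("scene",cor(r.x,z))-[130,60])*2).round().tolist())
E
```

```text
4.306541164852812 [ 4.78766e+02 -3.23785e+02  1.11386e+02  1.06000e-01  4.02000e-01] [-0.7 -0.3 -0.4  1.3  1.7  0.4 -0.7 -1.6]
[[127.0, 144.0], [50.0, 107.0], [154.0, 112.0], [227.0, 143.0]]
[[125.0, 153.0], [48.0, 116.0], [152.0, 119.0], [225.0, 151.0]]
```

Run:
```python
from h import *
s=lambda x,y:(x/2+110,y/2+90)
S=lambda x,y:(x/2+130,y/2+60)
def cor(v,z=0):
    Rm=(R.from_euler("z",v[3])*R.from_euler("y",-v[4])).as_matrix()
    return v[:3]+np.array([[120,90,z],[120,-90,z],[-120,-90,z],[-120,90,z]])@Rm.T
o1=np.array([s(387,308),s(487,412),s(325,558),s(243,440)]);o2=np.array([S(130,136),S(53,103),S(142,106),S(226,136)])
f=lambda v:np.r_[(proj("side",cor(v))-o1).ravel(),(proj("scene",cor(v))-o2).ravel()]
r=least_squares(f,[480,-330,120,.2,.35],x_scale=[10,10,10,.1,.1])
print(r.cost,r.x.round(3),f(r.x).round(1))
# mean blank positions
o=bot.get_obs()
sc=np.array([[518,332],[459,314],[602,346]]);sd=[[521,323],[457,326],[0,0]]
print(((proj("scene",[[525,325,25]])),proj("side",[[525,325,25]])))
def tri(a,b):
    return least_squares(lambda P:np.r_[proj("scene",[P])[0]-a,proj("side",[P])[0]-b],[480,250,25.]).x.round(1)
print(tri([356.9,254.2],[199.2,158]),tri([364.1,238.1],[181.6,164]),tri([341.5,277.2],s(217,112)))
print(tri([267.7,179.2],[233.6,236.2]),tri([248.5,173.8],[248.5,247.1]))
```

```text
23.219205883672856 [ 4.76371e+02 -3.27477e+02  1.20049e+02  1.24000e-01  4.00000e-01] [-1.5 -1.   0.2  0.3  2.8  1.3 -1.3 -0.5 -1.   0.7 -2.2 -0.6  5.   0.1
 -0.   0.2]
(array([[352.91284204, 254.26173572]]), array([[199.88446585, 157.19121678]]))
[518.9 329.9  23. ] [459.1 316.8  28.8] [603.6 345.5  25.8]
[469.5 -28.1  30.7] [490.9 -86.1  32.2]
```

```bash
python3 -m jog '{"xyz":[[-0.13,0.355,0],[-0.13,0.355,0],[-0.13,0.355,0],[-0.13,0.355,0],[-0.13,0.355,0],[-0.13,0.355,0],[-0.13,0.355,0],[-0.13,0.355,0],[-0.13,0.355,0],[-0.13,0.355,0]],"rot":[[0,0,0],[0,0,0],[0,0,0],[0,0,0],[0,0,0],[0,0,0],[0,0,0],[0,0,0],[0,0,0],[0,0,0]],"claw":[0.093,0.093,0.093,0.093,0.093,0.093,0.093,0.093,0.093,0.093]}'
cat > look.py <<'E'
import sys
from h import *
o=bot.get_obs();a=vision.snapshot("wrist");cv2.imwrite(f"pics/{sys.argv[1]}.png",a);np.save(f"pics/{sys.argv[1]}.npy",np.r_[o["tcp_pos"],o["tcp_rot"]])
print(o["clock"],o["tcp_pos"].round(1),o["tcp_rot"].round(3),o["force"].round(1))
for t in sys.argv[2:]:
    for d in models.silhouettes("wrist",t):
        print(t,round(float(d["conf"]),2),np.round(d["uv"],1),d["region"].sum(),[atz("wrist",d["uv"],z,o).round(0)[:2].tolist() for z in(25,45)])
E
python3 look.py w1 blank0 carrier stock_tray
```

```text
clock: 2.1
tcp_pos: [440.5, 329.0, 237.2]
tcp_rot: [-2.46, -1.953, 0.001]
force: [-0.0, 0.2, -0.2]
gripper_width: 0.997
2.1 [440.5 329.  237.2] [-2.460e+00 -1.953e+00  1.000e-03] [-0.   0.2 -0.2]
blank0 0.98 [378.9 196.9] 1457 [[502.0, 457.0], [494.0, 451.0]]
blank0 0.93 [123.3 218. ] 1387 [[463.0, 178.0], [457.0, 187.0]]
blank0 0.93 [126.6 106.3] 1545 [[349.0, 221.0], [350.0, 228.0]]
blank0 0.92 [241.6  53.3] 1375 [[327.0, 345.0], [329.0, 345.0]]
blank0 0.79 [295.2 294.8] 963 [[601.0, 345.0], [588.0, 345.0]]
blank0 0.66 [  4.8 266.3] 205 [[488.0, 25.0], [481.0, 43.0]]
blank0 0.63 [235.8 184.7] 1267 [[454.0, 308.0], [449.0, 311.0]]
blank0 0.58 [272.7 246.3] 1267 [[534.0, 332.0], [524.0, 333.0]]
carrier 0.68 [  7.3 269.5] 220 [[493.0, 26.0], [486.0, 44.0]]
stock_tray 0.71 [250.3 216.3] 12744 [[493.0, 315.0], [485.0, 317.0]]
```

View pics/w1.png

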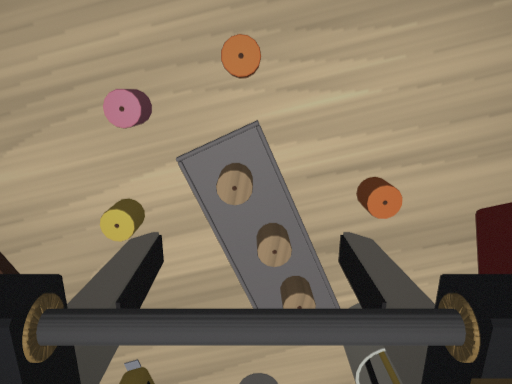

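Run:
```python
from h import *
v=np.load("pics/w1.npy");o={"tcp_pos":v[:3],"tcp_rot":v[3:]}
P=[atz("wrist",u,45,o) for u in[(235,187),(275,251),(300,307)]]
print(np.round(P,1)); d=P[1]-P[0];print(np.linalg.norm(d),np.degrees(np.arctan2(d[1],d[0])))
print("tray",[atz("wrist",u,10,o).round()[:2] for u in[(178,158),(257,122)]])
for p in P: print(tool(o,[p[0],p[1],42]).round(1))
print("bottle cap?",atz("scene",(273,250),170).round(),"mug",atz("scene",(356,300),100).round(),"side",atz("side",(227,112),90).round(),atz("side",(266,113),170).round())
Rt=R.from_rotvec(v[3:]).as_matrix();print(Rt.round(3),bot.get_obs()["q"].round(2))
```

```text
[[450.8 309.2  45. ]
 [530.1 334.1  45. ]
 [604.7 347.3  45. ]]
83.0323612943236 17.447550614156672
tray [array([414., 252.]), array([396., 345.])]
[-16.9  14.7 195.2]
[ 25.3  86.3 195.1]
[ 55.1 156.  195.1]
bottle cap? [752. 265. 170.] mug [683. 422. 100.] side [683. 424.  90.] [751. 261. 170.]
[[ 0.227  0.974 -0.001]
 [ 0.974 -0.227  0.   ]
 [-0.    -0.001 -1.   ]] [ 0.44  0.26  1.54  0.    1.35 -0.9 ]
```

```bash
python3 -m jog '{"xyz":[[-0.017,0.0147,0.05],[-0.017,0.0147,0.1],[-0.017,0.0147,0.1],[-0.017,0.0147,0.1],[-0.017,0.0147,0.1],[-0.017,0.0147,0.1],[-0.017,0.0147,0.1],[-0.017,0.0147,0.1],[-0.017,0.0147,0.12],[-0.017,0.0147,0.12]],"rot":[[0,0,8],[0,0,16],[0,0,24],[0,0,32],[0,0,40],[0,0,48],[0,0,56],[0,0,60],[0,0,60],[0,0,60]],"claw":[0.06,0.06,0.06,0.06,0.06,0.06,0.06,0.06,0.06,0.06]}'
python3 - <<'E'
from h import *
o=bot.get_obs();print(tool(o,[450.8,309.2,42]).round(1),np.degrees(np.arctan2(*R.from_rotvec(o["tcp_rot"]).as_matrix()[1::-1,0])),o["q"].round(2))
E
```

```text
clock: 3.3
tcp_pos: [447.5, 310.7, 116.0]
tcp_rot: [3.106, 0.47, -0.006]
force: [0.0, 0.1, 0.1]
gripper_width: 0.644
[ 3.   2.4 74. ] 17.2197855998979 [0.4  0.36 1.71 0.   1.07 0.1 ]
```

```bash
python3 -m jog '{"xyz":[[0.003,0.002,0.035],[0.003,0.002,0.06],[0.003,0.002,0.074],[0.003,0.002,0.074],[0.003,0.002,0.074],[0.003,0.002,0.074],[0.003,0.002,0.074],[0.003,0.002,0.074],[0.003,0.002,0.074],[0.003,0.002,0.074]],"rot":[[0,0,0],[0,0,0],[0,0,0],[0,0,0],[0,0,0],[0,0,0],[0,0,0],[0,0,0],[0,0,0],[0,0,0]],"claw":[0.06,0.06,0.06,0.06,0.06,0.025,0.025,0.025,0.025,0.025]}'
```

```text
clock: 4.3
tcp_pos: [451.1, 309.8, 42.7]
tcp_rot: [3.106, 0.47, -0.004]
force: [-0.8, 0.3, 6.4]
gripper_width: 0.402
```

```bash
python3 -m jog '{"xyz":[[0,0,-0.03],[0,0,-0.07],[0,0.03,-0.11],[0,0.07,-0.15],[-0.016,0.11,-0.18],[-0.016,0.15,-0.2],[-0.016,0.19,-0.21],[-0.016,0.24,-0.21],[-0.016,0.266,-0.21],[-0.016,0.266,-0.21]],"rot":[[0,0,0],[0,0,0],[0,0,0],[0,0,0],[0,0,0],[0,0,0],[0,0,0],[0,0,0],[0,0,0],[0,0,0]],"claw":[0.025,0.025,0.025,0.025,0.025,0.025,0.025,0.025,0.025,0.025]}';python3 look.py w2 carrier blank0 grip_rail
```

```text
clock: 5.3
tcp_pos: [515.9, 47.7, 252.5]
tcp_rot: [3.106, 0.463, -0.004]
force: [-0.1, 1.1, -0.2]
gripper_width: 0.405
5.3 [515.9  47.7 252.5] [ 3.106  0.463 -0.004] [-0.1  1.1 -0.2]
carrier 0.79 [280.7 203.9] 5613 [[561.0, 14.0], [557.0, 20.0]]
blank0 0.92 [252.5 254.6] 6074 [[549.0, -57.0], [546.0, -47.0]]
blank0 0.69 [278.  205.4] 5682 [[559.0, 11.0], [555.0, 17.0]]
blank0 0.61 [191.8 212.4] 1106 [[467.0, -26.0], [468.0, -18.0]]
grip_rail 0.81 [278.4 203.2] 5914 [[558.0, 14.0], [555.0, 20.0]]
```

View pics/w2.png

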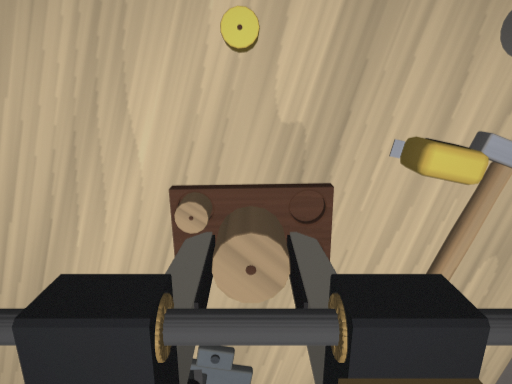

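```bash
python3 -m jog '{"xyz":[[0.028,-0.05,0],[0.028,-0.085,0],[0.028,-0.085,0],[0.028,-0.085,0]],"rot":[[0,0,0],[0,0,0],[0,0,0],[0,0,0]],"claw":[0.025,0.025,0.025,0.025]}';python3 look.py w3 carrier
python3 - <<'E'
from h import *
v=np.load("pics/w2.npy");o={"tcp_pos":v[:3],"tcp_rot":v[3:]}
P=np.array([atz("wrist",u,18,o) for u in[(171,187),(332,185)]]);d=P[1]-P[0];print(P.round(1),np.linalg.norm(d),np.degrees(np.arctan2(d[1],d[0])))
print("blank",atz("wrist",(192,218),46,o).round(1),"nest",atz("wrist",(307,206),18,o).round(1))
a=cv2.imread("pics/w3.png");cv2.imwrite("pics/w3c.png",cv2.resize(a[130:330,100:400],None,fx=2.5,fy=2.5,interpolation=cv2.INTER_CUBIC))
E
```

```text
clock: 5.9
tcp_pos: [515.1, 143.6, 252.4]
tcp_rot: [-3.105, -0.478, 0.006]
force: [0.2, -0.2, 0.6]
gripper_width: 0.403
5.9 [515.1 143.6 252.4] [-3.105 -0.478  0.006] [ 0.2 -0.2  0.6]
carrier 0.8 [229.6 298.1] 1356 [[540.0, -25.0], [537.0, -12.0]]
[[435.7  -5.7  18. ]
 [611.2  50.5  18. ]] 184.2620545524057 17.755249206522215
blank [469.9 -23.7  46. ] nest [592.4  18.3  18. ]
```

View pics/w3c.png

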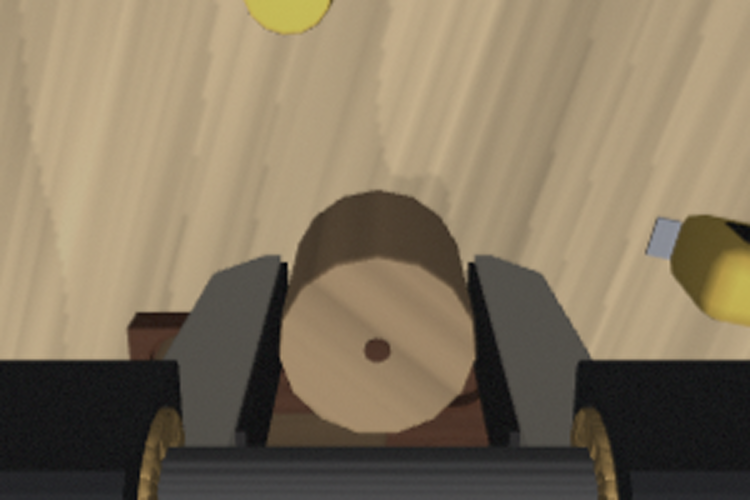

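```bash
python3 -m jog '{"xyz":[[0,0.05,0],[0,0.1,0],[-0.01,0.15,0],[-0.01,0.18,0],[-0.01,0.18,0],[-0.01,0.18,0]],"rot":[[0,0,0],[0,0,0],[0,0,0],[0,0,0],[0,0,0],[0,0,0]],"claw":[0.025,0.025,0.025,0.025,0.025,0.025]}';python3 look.py w4 carrier
python3 - <<'E'
from h import *
a=cv2.imread("pics/w4.png");cv2.imwrite("pics/w4c.png",cv2.resize(a[20:260,120:400],None,fx=2.5,fy=2.5,interpolation=cv2.INTER_CUBIC))
E
```

```text
clock: 6.6
tcp_pos: [559.5, -34.3, 252.2]
tcp_rot: [-3.106, -0.468, 0.006]
force: [0.7, -0.5, -0.0]
gripper_width: 0.404
6.6 [559.5 -34.3 252.2] [-3.106 -0.468  0.006] [ 0.7 -0.5 -0. ]
carrier 0.69 [251.5 155. ] 14187 [[556.0, -24.0], [555.0, -20.0]]
```

View pics/w4c.png

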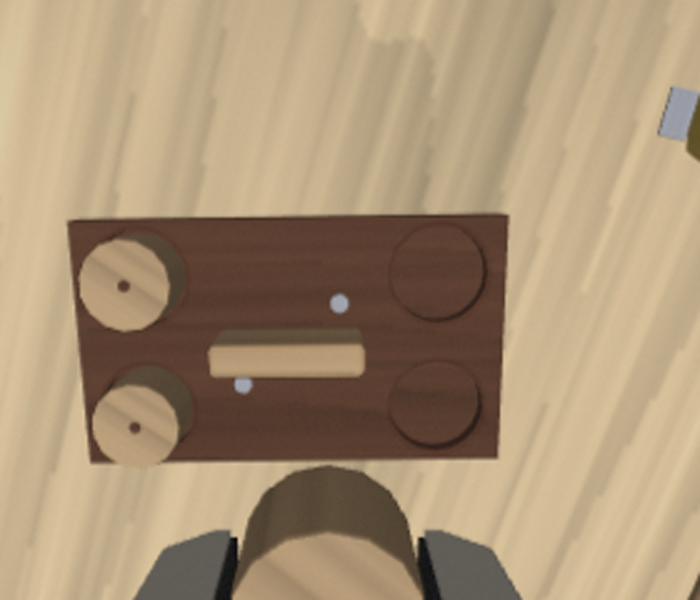

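```bash
cat > fit.py <<'E'
from h import *
v=np.load("pics/w4.npy");o={"tcp_pos":v[:3],"tcp_rot":v[3:]}
c=lambda p:np.array(p)/2.5+[120,20]
M=np.array([[-95,55,18],[95,55,18],[95,-55,18],[-95,-55,18],[-66,30,46],[-66,-30,46],[-32,-7,57],[32,-7,57],[66,30,17],[66,-30,17]],float)
U=np.array([c(p) for p in[(69,221),(507,215),(497,457),(91,462),(123,286),(135,428),(209,377),(364,377),(437,272),(434,403)]])
def pose(v): return np.r_[v[:2],0]+R.from_euler("z",v[2]).apply(M)
f=lambda v:(wproj(pose(v),o)-U).ravel()
r=least_squares(f,[541,-35,.3],x_scale=[10,10,.1]);print(r.x.round(4),np.degrees(r.x[2]),f(r.x).reshape(-1,2).round(1).tolist())
n=[np.r_[r.x[:2],0]+R.from_euler("z",r.x[2]).apply([66,s,6]) for s in(30,-30)];print(np.round(n,1))
o=bot.get_obs();print([tool(o,[*p[:2],100]).round(1) for p in n],np.degrees(np.arctan2(*R.from_rotvec(o["tcp_rot"]).as_matrix()[1::-1,0])))
E
python3 fit.py
```

```text
[ 5.406036e+02 -3.233190e+01  3.157000e-01] 18.089998685542838 [[-1.5, -0.5], [0.7, -0.9], [0.4, 0.1], [-0.7, 0.4], [-0.2, -0.3], [-0.3, -0.3], [-0.6, 0.9], [0.5, -0.1], [0.9, 0.2], [1.0, 1.0]]
[[594.   16.7   6. ]
 [612.7 -40.4   6. ]]
[array([ 48.3, -36.4, 152.2]), array([ 49. ,  23.6, 152.1])] 17.32932799844745
```

Run:
```python
from h import *
p=_cp("wrist") if 0 else vision.camera_params("wrist");T=p["tool_from_camera"];K=p["K"]
for u in[(251,270),(250.8,269.8),(377/2.5+100,350/2.5+130)]:
    d=T[:3,:3]@np.linalg.solve(K,[*u,1]);t=(-3-T[2,3])/d[2];print((T[:3,3]+t*d).round(2))
```

```text
[-0.31  1.12 -3.  ]
[-0.4   1.01 -3.  ]
[-0.4   1.12 -3.  ]
```

```bash
python3 -m jog '{"xyz":[[0.03,-0.02,0],[0.0487,-0.0375,0.03],[0.0487,-0.0375,0.07],[0.0487,-0.0375,0.12],[0.0487,-0.0375,0.16],[0.0487,-0.0375,0.175],[0.0487,-0.0375,0.175],[0.0487,-0.0375,0.175],[0.0487,-0.0375,0.175]],"rot":[[0,0,0],[0,0,0],[0,0,0],[0,0,0],[0,0,0],[0,0,0],[0,0,0],[0,0,0],[0,0,0]],"claw":[0.025,0.025,0.025,0.025,0.025,0.025,0.025,0.025,0.025]}';python3 - <<'E'
from h import *
o=bot.get_obs();print((tool(o,[594,16.7,43])-[-.35,1.1,0]).round(1),np.degrees(R.from_rotvec(o["tcp_rot"]).as_matrix()[:2,2]))
E
```

```text
clock: 7.6
tcp_pos: [595.3, 18.3, 79.1]
tcp_rot: [3.105, 0.475, -0.001]
force: [0.0, 0.3, -0.1]
gripper_width: 0.401
[-1.3  0.  36.1] [-0.02418622 -0.0239324 ]
```

```bash
python3 -m jog '{"xyz":[[-0.0013,0,0.01],[-0.0013,0,0.02],[-0.0013,0,0.025],[-0.0013,0,0.028],[-0.0013,0,0.031],[-0.0013,0,0.034],[-0.0013,0,0.036],[-0.0013,0,0.036],[-0.0013,0,0.036]],"rot":[[0,0,0],[0,0,0],[0,0,0],[0,0,0],[0,0,0],[0,0,0],[0,0,0],[0,0,0],[0,0,0]],"claw":[0.025,0.025,0.025,0.025,0.025,0.025,0.025,0.025,0.025]}'
```

```text
clock: 8.5
tcp_pos: [594.1, 17.8, 43.7]
tcp_rot: [3.105, 0.475, -0.0]
force: [-1.5, -0.5, 6.1]
gripper_width: 0.403
```

```bash
python3 -m jog '{"xyz":[[0,0,0],[0,0,0],[0,0,0],[0,0,-0.02],[0,0,-0.05],[0,0,-0.09],[0,-0.03,-0.13],[0,-0.07,-0.16],[0.01,-0.12,-0.16],[0.02,-0.17,-0.16]],"rot":[[0,0,0],[0,0,0],[0,0,0],[0,0,0],[0,0,0],[0,0,0],[0,0,0],[0,0,0],[0,0,0],[0,0,0]],"claw":[0.06,0.06,0.06,0.06,0.06,0.06,0.06,0.06,0.06,0.06]}';python3 - <<'E'
from h import *
o=bot.get_obs();print(tool(o,[530.1,334.1,42]).round(1))
E
```

```text
clock: 9.5
tcp_pos: [563.0, 185.4, 205.4]
tcp_rot: [3.105, 0.472, 0.005]
force: [1.1, 0.1, -0.2]
gripper_width: 0.646
[  12.2 -152.   163.3]
```

```bash
python3 -m jog '{"xyz":[[0.0122,-0.05,0],[0.0122,-0.1,0.02],[0.0122,-0.14,0.04],[0.0122,-0.152,0.07],[0.0122,-0.152,0.09],[0.0122,-0.152,0.1],[0.0122,-0.152,0.1]],"rot":[[0,0,0],[0,0,0],[0,0,0],[0,0,0],[0,0,0],[0,0,0],[0,0,0]],"claw":[0.06,0.06,0.06,0.06,0.06,0.06,0.06]}';python3 - <<'E'
from h import *
o=bot.get_obs();print(tool(o,[530.1,334.1,42]).round(1))
E
```

```text
clock: 10.2
tcp_pos: [529.0, 333.6, 103.6]
tcp_rot: [3.104, 0.472, 0.0]
force: [-0.2, -0.1, 0.3]
gripper_width: 0.646
[ 1.2 -0.2 61.6]
```

```bash
python3 -m jog '{"xyz":[[0.001,0,0.03],[0.001,0,0.055],[0.001,0,0.0616],[0.001,0,0.0616],[0.001,0,0.0616],[0.001,0,0.0616],[0.001,0,0.0616],[0.001,0,0.0616],[0.001,0,0.0616],[0.001,0,0.0616]],"rot":[[0,0,0],[0,0,0],[0,0,0],[0,0,0],[0,0,0],[0,0,0],[0,0,0],[0,0,0],[0,0,0],[0,0,0]],"claw":[0.06,0.06,0.06,0.06,0.025,0.025,0.025,0.025,0.025,0.025]}'
python3 -m jog '{"xyz":[[0,0,-0.03],[0,0,-0.07],[0,0.03,-0.11],[0,0.07,-0.15],[0,0.11,-0.17],[0,0.16,-0.17],[0,0.21,-0.17],[0,0.26,-0.17],[0,0.31,-0.17],[0,0.31,-0.17]],"rot":[[0,0,0],[0,0,0],[0,0,0],[0,0,0],[0,0,0],[0,0,0],[0,0,0],[0,0,0],[0,0,0],[0,0,0]],"claw":[0.025,0.025,0.025,0.025,0.025,0.025,0.025,0.025,0.025,0.025]}'
python3 look.py w5
python3 - <<'E'
from h import *
o=bot.get_obs();print(tool(o,[612.7,-40.4,43]).round(1))
E
```

```text
clock: 11.2
tcp_pos: [530.7, 334.1, 43.3]
tcp_rot: [3.105, 0.472, 0.004]
force: [-1.1, -0.5, 6.6]
gripper_width: 0.402
clock: 12.2
tcp_pos: [623.9, 31.9, 213.3]
tcp_rot: [3.104, 0.462, 0.004]
force: [-0.0, 0.4, -0.8]
gripper_width: 0.402
12.2 [623.9  31.9 213.3] [3.104 0.462 0.004] [-0.   0.4 -0.8]
[-32.1  68.6 170.3]
```

View pics/w5.png

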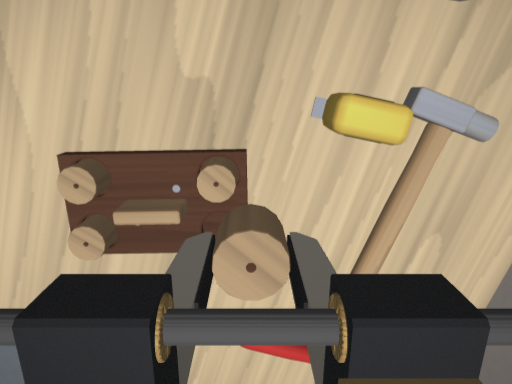

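Run:
```python
from h import *
v=np.load("pics/w5.npy");o={"tcp_pos":v[:3],"tcp_rot":v[3:]}
M=np.array([[-95,55,18],[95,55,18],[-95,-55,18],[-66,30,46],[-66,-30,46],[66,30,46],[-32,-7,57],[32,-7,57]],float)
U=np.array([(57,155),(247,151),(75,253),(76,186),(93,243),(216.5,182),(114,223),(180,223)])
f=lambda v:(wproj(np.r_[v[:2],0]+R.from_euler("z",v[2]).apply(M),o)-U).ravel()
r=least_squares(f,[541,-35,.3],x_scale=[10,10,.1]);print(r.x.round(4),f(r.x).reshape(-1,2).round(1).tolist(),f([540.6,-32.3,.3157]).reshape(-1,2).round(1).tolist())
n=np.r_[r.x[:2],0]+R.from_euler("z",r.x[2]).apply([66,-30,6]);print(n)
print(tool(o,[*n[:2],43]).round(1))
```

```text
[ 5.419106e+02 -3.043920e+01  3.219000e-01] [[0.1, -0.8], [0.5, -1.7], [1.1, 1.1], [0.9, -0.9], [-5.7, 0.5], [0.7, -0.4], [0.1, 2.3], [2.1, 0.6]] [[-1.2, 0.0], [-0.9, 0.3], [-0.8, 1.8], [-0.6, 0.1], [-7.5, 1.4], [-1.0, 1.4], [-1.7, 3.4], [0.2, 2.1]]
[614.01152575 -38.01926529   6.        ]
[-30.2  63.3 170.5]
```

```bash
python3 -m jog '{"xyz":[[-0.03,0.04,0],[-0.032,0.068,0.03],[-0.032,0.068,0.07],[-0.032,0.068,0.11],[-0.032,0.068,0.13],[-0.032,0.068,0.135],[-0.032,0.068,0.135],[-0.032,0.068,0.135]],"rot":[[0,0,0],[0,0,0],[0,0,0],[0,0,0],[0,0,0],[0,0,0],[0,0,0],[0,0,0]],"claw":[0.025,0.025,0.025,0.025,0.025,0.025,0.025,0.025]}';python3 look.py w6
python3 - <<'E'
from h import *
o=bot.get_obs();print((tool(o,[612.9,-40.2,43])-[-.35,.7,0]).round(1))
a=cv2.imread("pics/w6.png");cv2.imwrite("pics/w6c.png",cv2.resize(a[60:384,0:400],None,fx=1.8,fy=1.8,interpolation=cv2.INTER_CUBIC))
E
```

```text
clock: 13.05
tcp_pos: [613.6, -39.2, 79.8]
tcp_rot: [3.105, 0.465, 0.006]
force: [0.1, 0.1, 0.3]
gripper_width: 0.401
13.05 [613.6 -39.2  79.8] [3.105 0.465 0.006] [0.1 0.1 0.3]
[-0.9 -0.4 37.1]
```

View pics/w6c.png

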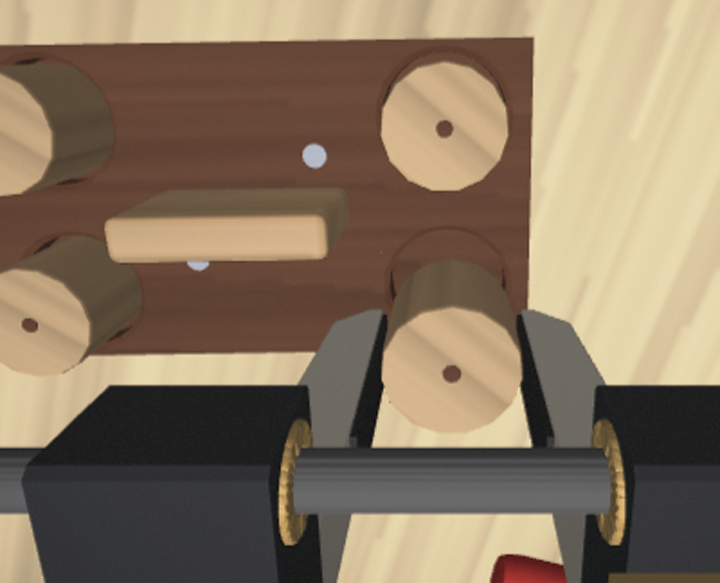

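Run:
```python
from h import *
v=np.load("pics/w6.npy");o={"tcp_pos":v[:3],"tcp_rot":v[3:]}
b=atz("wrist",(246.7,131.7),46,o);c=atz("wrist",(296,81.1),18,o)
Rz=R.from_euler("z",.3157)
n1=b+Rz.apply([0,-60,0]);n2=c+Rz.apply([66-95,-30-55,0]);h=atz("wrist",(251.1,267.2),82.8,o)
print(b,n1,n2,h,h-n1); print((tool(o,n1)-tool(o,h)).round(1),(tool(o,n2)-tool(o,h)).round(1))
```

```text
[594.28588016  15.67508874  46.        ] [612.91479732 -41.35966772  46.        ] [612.552232   -41.51169502  18.        ] [613.27912569 -39.02846398  82.8       ] [ 0.36432836  2.33120374 36.8       ]
[-1.2  2.  36.8] [-1.7  2.  64.8]
```

```bash
python3 -m jog '{"xyz":[[-0.0012,0.0012,0.01],[-0.0012,0.0012,0.02],[-0.0012,0.0012,0.025],[-0.0012,0.0012,0.028],[-0.0012,0.0012,0.031],[-0.0012,0.0012,0.034],[-0.0012,0.0012,0.037],[-0.0012,0.0012,0.037],[-0.0012,0.0012,0.037]],"rot":[[0,0,0],[0,0,0],[0,0,0],[0,0,0],[0,0,0],[0,0,0],[0,0,0],[0,0,0],[0,0,0]],"claw":[0.025,0.025,0.025,0.025,0.025,0.025,0.025,0.025,0.025]}'
```

```text
clock: 14.0
tcp_pos: [613.5, -41.1, 44.1]
tcp_rot: [3.104, 0.465, 0.009]
force: [-2.1, 0.3, 6.3]
gripper_width: 0.404
```

```bash
python3 -m jog '{"xyz":[[0,0,0],[0,0,0],[0,0,0],[0,0,-0.02],[0,0,-0.05],[0,0,-0.09],[0,0,-0.13],[0,0,-0.17],[0,0,-0.2],[0,0,-0.2]],"rot":[[0,0,0],[0,0,0],[0,0,0],[0,0,0],[0,0,0],[0,0,0],[0,0,0],[0,0,0],[0,0,0],[0,0,0]],"claw":[0.06,0.06,0.06,0.06,0.06,0.06,0.06,0.06,0.06,0.06]}'
python3 - <<'E'
from h import *
o=bot.get_obs();print(tool(o,[470,-300,300]),o["q"].round(2))
E
```

```text
clock: 15.0
tcp_pos: [614.7, -41.2, 249.6]
tcp_rot: [3.1, 0.465, 0.023]
force: [0.9, 0.4, 0.7]
gripper_width: 0.645
[-213.61143057  205.43949571  -51.46622923] [-0.25  0.36  1.36 -0.    1.4  -0.55]
```

```bash
python3 -m jog '{"xyz":[[-0.03,0.03,-0.02],[-0.06,0.065,-0.04],[-0.09,0.1,-0.06],[-0.12,0.135,-0.075],[-0.15,0.17,-0.075],[-0.18,0.21,-0.075],[-0.21,0.25,-0.075],[-0.215,0.264,-0.075],[-0.215,0.264,-0.075],[-0.215,0.264,-0.075]],"rot":[[0,0,0],[0,0,0],[0,0,0],[0,0,0],[0,0,0],[0,0,0],[0,0,0],[0,0,0],[0,0,0],[0,0,0]],"claw":[0.06,0.06,0.06,0.06,0.06,0.06,0.06,0.06,0.06,0.06]}'
python3 look.py w7 stage
```

```text
clock: 16.0
tcp_pos: [485.7, -355.3, 323.1]
tcp_rot: [3.102, 0.465, 0.022]
force: [0.0, -0.2, 0.4]
gripper_width: 0.645
16.0 [ 485.7 -355.3  323.1] [3.102 0.465 0.022] [ 0.  -0.2  0.4]
stage 0.6 [260.4 130.6] 41492 [[493.0, -324.0], [492.0, -322.0]]
```

View pics/w7.png

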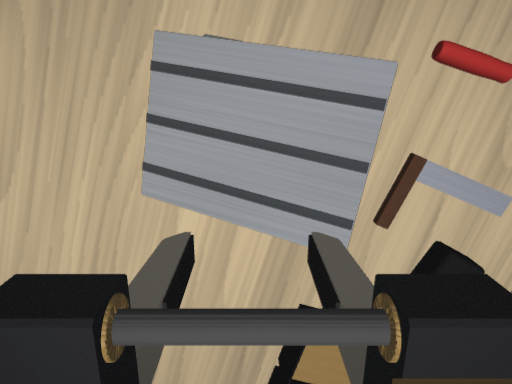

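```bash
cat > sfit.py <<'E'
from h import *
v=np.load("pics/w7.npy");o={"tcp_pos":v[:3],"tcp_rot":v[3:]}
s=lambda x,y:(x/2+110,y/2+90)
S=lambda x,y:(x/2+130,y/2+60)
def cor(v):
    Rm=(R.from_euler("z",v[3])*R.from_euler("y",-v[4])).as_matrix()
    return v[:3]+np.array([[120,90,0],[120,-90,0],[-120,-90,0],[-120,90,0]])@Rm.T
# refine the corners: intersect lines fitted to silhouette edges
d=models.silhouettes("wrist","stage")[0]["region"].astype(np.uint8)
g=cv2.goodFeaturesToTrack
img=cv2.cvtColor(cv2.imread("pics/w7.png"),cv2.COLOR_BGR2GRAY)
u=np.array([(397,62),(349,245),(142,193.5),(155,30)],np.float32)
o3=cv2.cornerSubPix(img,u.reshape(-1,1,2).copy(),(5,5),(-1,-1),(3,50,.01))[:,0];print(o3.tolist())
o3=np.where(np.abs(o3-u)>3,u,o3)
o1=np.array([s(387,308),s(487,412),s(325,558),s(243,440)]);o2=np.array([S(130,136),S(53,103),S(142,106),S(226,136)])
for w in(0,.3):
    f=lambda v:np.r_[w*(proj("side",cor(v))-o1).ravel(),w*(proj("scene",cor(v))-o2).ravel(),(wproj(cor(v),o)-o3).ravel()]
    r=least_squares(f,[480,-330,120,.1,.35],x_scale=[10,10,10,.1,.1],loss="soft_l1");print(r.cost,r.x.round(3),np.degrees(r.x[3:]),f(r.x).reshape(-1,2).round(1).tolist())
E
python3 sfit.py
```

```text
[[395.07794189453125, 59.751258850097656], [346.9510192871094, 249.64697265625], [141.23655700683594, 194.10302734375], [154.66726684570312, 28.636089324951172]]
1.5773896965042309 [ 4.77991e+02 -3.24571e+02  1.11499e+02  1.44000e-01  2.97000e-01] [ 8.22809489 17.0087272 ] [[-0.0, 0.0], [-0.0, 0.0], [0.0, 0.0], [-0.0, -0.0], [-0.0, 0.0], [-0.0, 0.0], [0.0, -0.0], [0.0, -0.0], [0.1, 0.4], [0.2, 0.1], [0.8, -0.9], [-1.5, -0.0]]
6.168051106571293 [ 4.77742e+02 -3.24570e+02  1.11986e+02  1.44000e-01  3.05000e-01] [ 8.23274579 17.44819732] [[-0.6, 0.4], [-0.1, 0.2], [0.8, 0.3], [-0.8, -0.1], [-0.0, 2.2], [-0.6, 1.8], [1.5, -0.2], [0.2, -0.2], [0.1, 0.2], [0.1, 0.6], [0.9, -1.0], [-1.4, 0.0]]
```

```bash
python3 -m jog '{"xyz":[[0.015,-0.03,0],[0.03,-0.06,0.01],[0.045,-0.09,0.02],[0.06,-0.12,0.03],[0.075,-0.15,0.04],[0.09,-0.18,0.05],[0.105,-0.21,0.06],[0.12,-0.24,0.07],[0.135,-0.27,0.08],[0.148,-0.292,0.09]],"rot":[[0,0,8],[0,0,16],[0,0,24],[0,0,32],[0,0,40],[0,0,48],[0,0,56],[0,0,64],[0,0,72],[0,0,80]],"claw":[0.05,0.05,0.05,0.05,0.05,0.05,0.05,0.05,0.05,0.05]}'
cat > car.py <<'E'
from h import *
import sys
o=bot.get_obs();t=[float(x) for x in sys.argv[1:5]]  # x y z yaw(tool x, deg)
print(tool(o,t[:3]).round(1));Rg=R.from_matrix(np.c_[[np.cos(np.radians(t[3])),np.sin(np.radians(t[3])),0],[np.sin(np.radians(t[3])),-np.cos(np.radians(t[3])),0],[0,0,-1]])
print((R.from_rotvec(o["tcp_rot"]).inv()*Rg).as_rotvec(degrees=True).round(2),o["q"].round(2))
E
python3 car.py 540.6 -32.3 110 -71.9
```

```text
clock: 17.15
tcp_pos: [542.4, -28.3, 233.8]
tcp_rot: [-2.675, 1.637, -0.025]
force: [0.3, 0.0, -0.6]
gripper_width: 0.539
[  1.4   5.1 123.7]
[-0.79 -0.54  8.95] [-0.26  0.24  1.57  0.    1.32  0.84]
```

```bash
python3 -m jog '{"xyz":[[0.0014,0.0051,0.03],[0.0014,0.0051,0.06],[0.0014,0.0051,0.09],[0.0014,0.0051,0.11],[0.0014,0.0051,0.12],[0.0014,0.0051,0.12],[0.0014,0.0051,0.12]],"rot":[[-0.8,-0.5,6],[-0.8,-0.5,9],[-0.8,-0.5,9],[-0.8,-0.5,9],[-0.8,-0.5,9],[-0.8,-0.5,9],[-0.8,-0.5,9]],"claw":[0.05,0.05,0.05,0.05,0.05,0.05,0.05]}'
python3 car.py 540.6 -32.3 45 -71.9;python3 look.py w8
python3 - <<'E'
from h import *
a=cv2.imread("pics/w8.png");cv2.imwrite("pics/w8c.png",cv2.resize(a,None,fx=1.5,fy=1.5,interpolation=cv2.INTER_CUBIC))
E
```

```text
clock: 17.85
tcp_pos: [541.1, -31.9, 114.7]
tcp_rot: [-2.543, 1.844, -0.003]
force: [-0.8, 0.2, 1.0]
gripper_width: 0.538
[ 0.2  0.7 69.7]
[-0.06 -0.08  0.  ] [-0.26  0.36  1.72 -0.    1.06  0.99]
17.85 [541.1 -31.9 114.7] [-2.543  1.844 -0.003] [-0.8  0.2  1. ]
```

View pics/w8c.png

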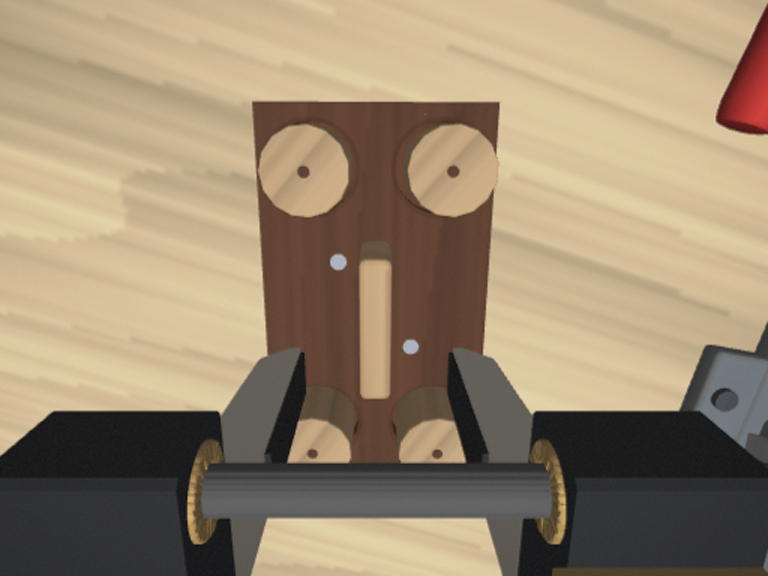

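```bash
python3 -m jog '{"xyz":[[0,0.0007,0.03],[0,0.0007,0.055],[0,0.0007,0.068],[0,0.0007,0.0695],[0,0.0007,0.0695],[0,0.0007,0.0695],[0,0.0007,0.0695],[0,0.0007,0.0695],[0,0.0007,0.0695],[0,0.0007,0.0695]],"rot":[[0,0,0],[0,0,0],[0,0,0],[0,0,0],[0,0,0],[0,0,0],[0,0,0],[0,0,0],[0,0,0],[0,0,0]],"claw":[0.05,0.05,0.05,0.05,0.004,0.004,0.004,0.004,0.004,0.004]}'
python3 -m jog '{"xyz":[[0,0,0],[0,0,0],[0,0,-0.01],[0,0,-0.02],[0,0,-0.03],[0,0,-0.045],[0,0,-0.06],[0,0,-0.08],[0,0,-0.1],[0,0,-0.1]],"rot":[[0,0,0],[0,0,0],[0,0,0],[0,0,0],[0,0,0],[0,0,0],[0,0,0],[0,0,0],[0,0,0],[0,0,0]],"claw":[0.004,0.004,0.004,0.004,0.004,0.004,0.004,0.004,0.004,0.004]}'
```

```text
clock: 18.9
tcp_pos: [541.1, -32.2, 46.1]
tcp_rot: [-2.542, 1.844, -0.005]
force: [-0.7, 1.3, 4.8]
gripper_width: 0.153
clock: 19.9
tcp_pos: [542.7, -32.6, 149.5]
tcp_rot: [-2.54, 1.843, -0.014]
force: [2.0, 0.7, -4.5]
gripper_width: 0.149
```

```bash
cat > st.py <<'E'
from h import *
import sys
# args: slope deg, heights of TCP above face centre (mm) along the normal
sl=float(sys.argv[1]);c=np.array([478,-324.6,111.8]);yaw=8.25
o=bot.get_obs();Q=R.from_euler("z",yaw,degrees=True)*R.from_euler("y",-sl,degrees=True)
G=Q*R.from_matrix(np.array([[0,-1,0],[-1,0,0],[0,0,-1]]))
T=R.from_rotvec(o["tcp_rot"])
for h in sys.argv[2:]: print(h,"xyz",(tool(o,c+Q.apply([0,0,float(h)]))/1000).round(4))
print("rot",(T.inv()*G).as_rotvec(degrees=True).round(2))
cur=(Q.inv().apply(o["tcp_pos"]-c));print("TCP in stage",cur.round(1),"tool z tilt",np.degrees(np.arcsin((R.from_euler('z',-yaw,degrees=True).apply(T.as_matrix()[:,2]))[:2])).round(2))
print("force stage",Q.inv().apply(o["force"]).round(1),"torque stage",Q.inv().apply(o["torque"]).round(2),"q",o["q"].round(2),"clk",o["clock"])
E
python3 st.py 17.2 150 100
```

```text
150 xyz [ 0.2505  0.195  -0.1058]
100 xyz [ 0.2527  0.1808 -0.0579]
rot [16.68  1.21  9.79]
TCP in stage [112.4 279.7   4.7] tool z tilt [ 0.5  -0.23]
force stage [ 0.7  0.4 -4.9] torque stage [-0.04  0.07  0.06] q [-0.27  0.32  1.68 -0.    1.13  0.99] clk 19.9
```

```bash
python3 -m jog '{"xyz":[[0.005,0.004,-0.02],[0.02,0.015,-0.05],[0.04,0.03,-0.08],[0.065,0.05,-0.1],[0.09,0.07,-0.105],[0.12,0.093,-0.105],[0.15,0.116,-0.105],[0.18,0.14,-0.105],[0.205,0.16,-0.105],[0.225,0.175,-0.105]],"rot":[[0,0,0],[0,0,1],[1,0,2],[2,0,3],[4,0,4],[6,0,5],[8,0,6],[10,0.5,7],[12,0.8,8],[14,1,9]],"claw":[0.004,0.004,0.004,0.004,0.004,0.004,0.004,0.004,0.004,0.004]}'
python3 st.py 17.2 150 100 70
```

```text
clock: 20.9
tcp_pos: [443.7, -302.0, 253.3]
tcp_rot: [-2.235, 1.911, -0.245]
force: [-0.3, 0.9, -5.2]
gripper_width: 0.149
150 xyz [ 0.0271  0.0131 -0.0052]
100 xyz [0.0272 0.0107 0.0448]
70 xyz [0.0273 0.0093 0.0747]
rot [2.7  0.09 0.68]
TCP in stage [ 12.5  27.3 144.3] tool z tilt [14.5   0.07]
force stage [-1.7  0.9 -4.9] torque stage [0.08 0.46 0.03] q [-0.96  0.12  1.69  0.24  1.22  0.39] clk 20.9
```

```bash
python3 -m jog '{"xyz":[[0.012,0.006,0],[0.024,0.01,0.01],[0.027,0.0095,0.03],[0.027,0.0095,0.05],[0.027,0.0095,0.065],[0.027,0.0095,0.0747],[0.027,0.0093,0.0747],[0.027,0.0093,0.0747],[0.027,0.0093,0.0747]],"rot":[[1,0,0.3],[2,0,0.7],[2.7,0,0.7],[2.7,0,0.7],[2.7,0,0.7],[2.7,0,0.7],[2.7,0,0.7],[2.7,0,0.7],[2.7,0,0.7]],"claw":[0.004,0.004,0.004,0.004,0.004,0.004,0.004,0.004,0.004]}'
python3 st.py 17.2 60 50; python3 look.py w9
python3 - <<'E'
from h import *
a=vision.snapshot("side");b=vision.snapshot("scene")
k=lambda a,x,y:cv2.resize(a[y:y+150,x:x+200],None,fx=3,fy=3,interpolation=cv2.INTER_CUBIC)
cv2.imwrite("pics/s9.png",cv2.resize(np.vstack([k(a,200,225),k(b,130,60)]),None,fx=.66,fy=.66))
E
```

```text
clock: 21.8
tcp_pos: [457.7, -327.6, 179.5]
tcp_rot: [-2.193, 1.897, -0.287]
force: [-0.3, -0.6, -5.4]
gripper_width: 0.147
60 xyz [-0.0001  0.0004  0.0107]
50 xyz [-0.0001  0.0004  0.0207]
rot [-0.04  0.03  0.01]
TCP in stage [ 0.4 -0.1 70.7] tool z tilt [17.24  0.03]
force stage [-2.  -0.6 -5.1] torque stage [-0.01  0.57  0.08] q [-0.99  0.22  1.77  0.32  1.04  0.29] clk 21.8
21.8 [ 457.7 -327.6  179.5] [-2.193  1.897 -0.287] [-0.3 -0.6 -5.4]
```

View pics/s9.png

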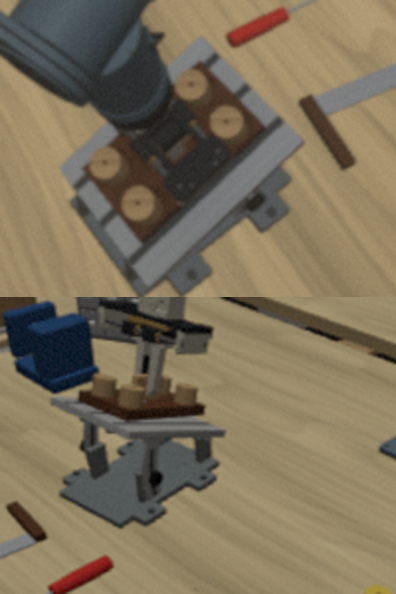

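```bash
python3 -m jog '{"xyz":[[0,0,0.006],[0,0,0.012],[0,0,0.016],[0,0,0.016],[0,0,0.016]],"rot":[[0,0,0],[0,0,0],[0,0,0],[0,0,0],[0,0,0]],"claw":[0.004,0.004,0.004,0.004,0.004]}'; python3 st.py 17.2 46
python3 -m jog '{"xyz":[[0,0,0.001],[0,0,0.002],[0,0,0.003],[0,0,0.003],[0,0,0.003]],"rot":[[0,0,0],[0,0,0],[0,0,0],[0,0,0],[0,0,0]],"claw":[0.004,0.004,0.004,0.004,0.004]}'; python3 st.py 17.2 46
```

```text
clock: 22.45
tcp_pos: [462.8, -327.5, 168.3]
tcp_rot: [-2.194, 1.896, -0.294]
force: [-14.3, 6.7, 26.1]
gripper_width: 0.147
46 xyz [-0.0007  0.0019  0.0125]
rot [-0.18 -0.18  0.12]
TCP in stage [ 1.9 -0.7 58.6] tool z tilt [17.38 -0.18]
force stage [-4.9  8.6 28.9] torque stage [ 1.24  1.16 -0.09] q [-0.98  0.24  1.78  0.32  1.01  0.28] clk 22.45
clock: 22.95
tcp_pos: [463.6, -327.9, 168.6]
tcp_rot: [-2.196, 1.895, -0.298]
force: [-14.8, 5.5, 25.0]
gripper_width: 0.151
46 xyz [-0.0013  0.0028  0.0126]
rot [-0.24 -0.32  0.22]
TCP in stage [ 2.7 -1.2 58.6] tool z tilt [17.44 -0.32]
force stage [-5.9  7.6 28. ] torque stage [ 1.31  1.46 -0.06] q [-0.98  0.24  1.78  0.32  1.    0.28] clk 22.95
```

```bash
python3 -m jog '{"xyz":[[0,0,-0.004],[0,0,-0.008],[0,0,-0.01],[0,0,-0.01],[0,0,-0.01],[0,0,-0.01]],"rot":[[0,0,0],[0,0,0],[0,0,0],[0,0,0],[0,0,0],[0,0,0]],"claw":[0.004,0.004,0.004,0.004,0.004,0.004]}'; python3 st.py 17.2 46;python3 look.py w10
python3 - <<'E'
from h import *
a=cv2.imread("pics/w10.png");b=cv2.imread("pics/w9.png")
k=lambda a:a[0:310,70:440]
cv2.imwrite("pics/w10c.png",np.hstack([cv2.resize(k(a),None,fx=1.5,fy=1.5,interpolation=cv2.INTER_CUBIC),cv2.resize(k(b),None,fx=.65,fy=1.5)]))
E
```

```text
clock: 23.55
tcp_pos: [460.6, -328.1, 177.6]
tcp_rot: [-2.196, 1.895, -0.296]
force: [0.2, 0.7, -4.7]
gripper_width: 0.147
46 xyz [-0.001   0.0026  0.022 ]
rot [-0.21 -0.27  0.21]
TCP in stage [ 2.5 -0.9 68.1] tool z tilt [17.41 -0.27]
force stage [-1.1  0.7 -4.6] torque stage [ 0.01  0.57 -0.02] q [-0.99  0.23  1.78  0.32  1.03  0.28] clk 23.55
23.55 [ 460.6 -328.1  177.6] [-2.196  1.895 -0.296] [ 0.2  0.7 -4.7]
```

View pics/w10c.png

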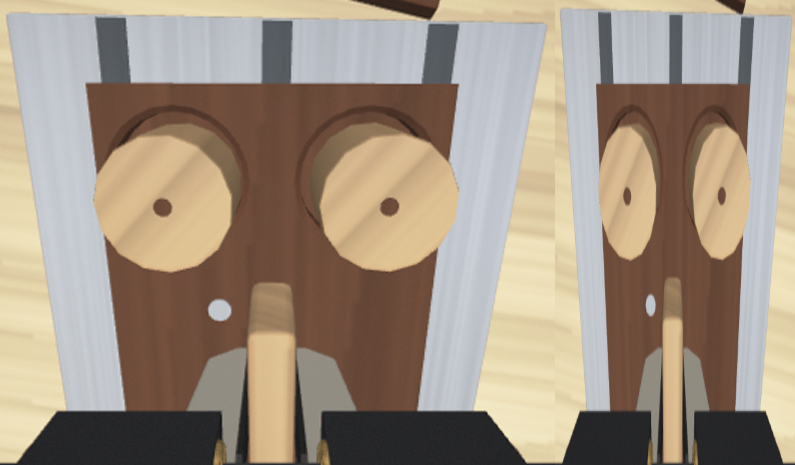

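```bash
cat > f2.py <<'E'
from h import *
ld=lambda n:(lambda v:{"tcp_pos":v[:3],"tcp_rot":v[3:]})(np.load(f"pics/{n}.npy"))
I={"tcp_pos":np.zeros(3),"tcp_rot":np.zeros(3)}
k=lambda p:np.array(p)/1.5+[70,0]
M=np.array([[95,55,18],[95,-55,18],[66,30,46],[66,-30,46],[32,7,57],[32,-7,57]],float)
B=np.array([[0,-1,0],[-1,0,0],[0,0,-1]])
def carr(v): # x,y,z of grip point in tool, pitch, yaw
    return v[:3]+R.from_euler("xz",v[3:]).apply((M-[0,0,45])@B.T)
for nm,U in(("w10",[k(p) for p in[(87,84),(458,84),(162,207),(390,207),(249,335),(295,335)]]),("w8",[np.array(p)/1.5 for p in[(253,102),(499,102),(303,172),(453,172),(361,261),(390,261)]])):
    f=lambda v:(wproj(carr(v),I)-U).ravel()
    z0=0 if nm=="w10" else 69
    r=least_squares(f,[0,0,z0,0,0],x_scale=[5,5,5,.1,.1]);print(nm,r.x[:3].round(1),np.degrees(r.x[3:]).round(2),f(r.x).reshape(-1,2).round(1).tolist())
o7,o10=ld("w7"),ld("w10")
def pts(v,P):
    Rm=(R.from_euler("z",v[3])*R.from_euler("y",-v[4])).as_matrix();return v[:3]+np.array(P,float)@Rm.T
C=[[120,90,0],[120,-90,0],[-120,-90,0],[-120,90,0]]
U7=np.array([(396.5,61.5),(349,246),(141.5,193.5),(154.8,29.8)]);U10=np.array([k(p) for p in[(8,12),(547,23),(66,405),(474,408)]])
def g(v,w7,w10):
    a=wproj(pts(v,C),o7)-U7
    b=wproj(pts(v,[[120,90,0],[120,-90,0],[v[5],90,0],[v[6],-90,0]]),o10)-U10
    return np.r_[w7*a.ravel(),w10*b.ravel()]
for w in((1,0.01),(1,.3),(1,1),(.05,1)):
    r=least_squares(g,[478,-325,118,.14,.35,0,0],x_scale=[10,10,10,.1,.1,50,50],args=w);print(w,r.cost.round(2),r.x.round(3),np.degrees(r.x[4]).round(1),g(r.x,1,1).round(1).tolist())
E
python3 f2.py
```

```text
w10 [1.6 4.5 4.8] [8.6  0.04] [[0.1, -0.2], [1.2, 0.2], [0.4, -0.7], [-3.4, -0.5], [-0.4, 0.6], [2.4, 0.7]]
w8 [ 1.1  1.5 69.5] [-0.5   0.06] [[-0.3, -0.1], [1.0, 0.2], [-0.1, 0.4], [-1.8, 0.5], [-1.2, -0.5], [2.5, -0.5]]
(1, 0.01) 1.37 [ 4.80773e+02 -3.24075e+02  1.11991e+02  1.41000e-01  2.89000e-01
 -4.06740e+01 -4.07930e+01] 16.6 [0.2, 0.2, -0.7, -0.0, 1.1, 0.5, -0.5, -0.6, 13.9, 5.8, -28.9, 1.2, 2.9, -0.3, -9.8, -1.1]
(1, 0.3) 33.56 [ 4.78694e+02 -3.24745e+02  1.17277e+02  1.41000e-01  3.37000e-01
 -3.82550e+01 -3.82890e+01] 19.3 [1.0, -1.0, -1.5, 4.5, 0.7, 0.7, -0.9, -0.3, 5.3, 2.2, -19.0, -2.1, 1.1, -0.1, -7.0, -1.0]
(1, 1) 84.89 [ 4.75872e+02 -3.26689e+02  1.22288e+02  1.34000e-01  3.84000e-01
 -3.53680e+01 -3.43090e+01] 22.0 [0.3, 0.0, -4.8, 10.6, -0.7, 1.1, -1.3, 0.4, -0.1, -0.2, -4.7, -1.8, 0.5, -0.1, -2.3, -0.4]
(0.05, 1) 0.27 [ 4.74445e+02 -3.27580e+02  1.24083e+02  1.30000e-01  3.88000e-01
 -3.37540e+01 -3.19890e+01] 22.2 [-0.5, 1.1, -6.6, 12.4, -2.5, 1.3, -2.6, 0.3, -0.0, -0.0, -0.0, 0.0, 0.0, -0.0, -0.0, -0.0]
```

```bash
cat >> f2.py <<'E'
print("----")
s=lambda x,y:(x/2+110,y/2+90)
S=lambda x,y:(x/2+130,y/2+60)
o1=np.array([s(387,308),s(487,412),s(325,558),s(243,440)]);o2=np.array([S(130,136),S(53,103),S(142,106),S(226,136)])
def G(v,w):
    a=(wproj(pts(v,C),o7)-U7)[[0,2,3]]
    b=wproj(pts(v,[[120,90,0],[120,-90,0],[v[5],90,0],[v[6],-90,0]]),o10)-U10
    return np.r_[a.ravel(),b.ravel(),w*(proj("side",pts(v,C))-o1).ravel(),w*(proj("scene",pts(v,C))-o2).ravel()]
for w in(0.01,.3,1):
    r=least_squares(G,[478,-325,118,.14,.35,0,0],x_scale=[10,10,10,.1,.1,50,50],args=(w,),loss="soft_l1");print(w,r.cost.round(2),r.x.round(3),np.degrees(r.x[3:5]).round(1),G(r.x,1).round(1).tolist())
E
python3 f2.py|sed -n '/----/,$p'
```

```text
----
0.01 2.56 [ 4.74970e+02 -3.27165e+02  1.22841e+02  1.28000e-01  4.01000e-01
 -3.51690e+01 -3.29770e+01] [ 7.3 23. ] [-0.2, 0.9, -0.9, 0.3, -0.5, 0.4, -0.6, -0.5, -0.1, 0.1, 0.7, -0.1, -1.8, -0.2, -2.2, -1.6, -0.2, -0.4, 2.5, 1.2, -1.9, -0.7, -0.5, -0.3, -1.9, -1.4, 5.1, -0.6, 0.3, -0.6]
0.3 4.47 [ 4.74996e+02 -3.27162e+02  1.22791e+02  1.28000e-01  4.01000e-01
 -3.52180e+01 -3.30150e+01] [ 7.3 23. ] [-0.2, 0.9, -0.9, 0.3, -0.5, 0.4, -0.5, -0.5, -0.1, 0.1, 0.7, -0.1, -1.8, -0.2, -2.2, -1.6, -0.2, -0.4, 2.5, 1.2, -1.9, -0.7, -0.5, -0.3, -1.9, -1.4, 5.1, -0.6, 0.3, -0.6]
1 14.96 [ 4.75122e+02 -3.27141e+02  1.22485e+02  1.28000e-01  4.02000e-01
 -3.54810e+01 -3.32350e+01] [ 7.3 23. ] [-0.2, 1.0, -0.7, 0.2, -0.2, 0.5, -0.3, -0.5, -0.3, 0.2, 1.0, -0.1, -2.1, -0.2, -2.2, -1.5, -0.2, -0.4, 2.5, 1.2, -1.8, -0.6, -0.5, -0.2, -1.9, -1.4, 5.1, -0.5, 0.2, -0.5]
```

```bash
sed -i 's/c=np.array(.*;yaw=8.25/c=np.array([475,-327.2,122.8]);yaw=7.3/' st.py; python3 st.py 23 58 50; echo; python3 st.py 17.4 50|grep rot
```

```text
58 xyz [ 0.0008  0.0083 -0.0011]
50 xyz [0.0008 0.0075 0.0069]
rot [5.58 0.07 1.12]
TCP in stage [ 8.2  1.  56.1] tool z tilt [1.742e+01 1.000e-02]
force stage [-2.1 -0.2 -4.1] torque stage [-0.    0.57  0.01] q [-0.99  0.23  1.78  0.32  1.03  0.28] clk 23.6

rot [-0.02  0.01  1.12]
```

```bash
python3 -m jog '{"xyz":[[0.0008,0.004,0],[0.0008,0.0077,0.002],[0.0008,0.0077,0.005],[0.0008,0.0077,0.005],[0.0008,0.0077,0.005],[0.0008,0.0077,0.005]],"rot":[[0,0,0.5],[0,0,1.1],[0,0,1.1],[0,0,1.1],[0,0,1.1],[0,0,1.1]],"claw":[0.004,0.004,0.004,0.004,0.004,0.004]}' >/dev/null; python3 st.py 23 48 46
```

```text
48 xyz [-0.0001 -0.0002  0.0039]
46 xyz [-0.0001 -0.0004  0.0059]
rot [5.57 0.   0.03]
TCP in stage [ 0.2 -0.1 51.9] tool z tilt [17.43  0.  ]
force stage [-1.9  0.3 -4.7] torque stage [ 0.    0.56 -0.03] q [-1.    0.23  1.79  0.32  1.01  0.28] clk 24.2
```

```bash
python3 -m jog '{"xyz":[[0,0,0.001],[0,-0.0002,0.002],[0,-0.0002,0.003],[0,-0.0002,0.0039],[0,-0.0002,0.0039],[0,-0.0002,0.0039]],"rot":[[0,0,0],[0,0,0],[0,0,0],[0,0,0],[0,0,0],[0,0,0]],"claw":[0.004,0.004,0.004,0.004,0.004,0.004]}' >/dev/null; python3 st.py 23 46|tail -2
python3 -m jog '{"xyz":[[0,0,0.0005],[0,0,0.001],[0,0,0.0015],[0,0,0.0015],[0,0,0.0015]],"rot":[[0,0,0],[0,0,0],[0,0,0],[0,0,0],[0,0,0]],"claw":[0.004,0.004,0.004,0.004,0.004]}'>/dev/null; python3 st.py 23 46|tail -2
```

```text
TCP in stage [-0. -0. 48.] tool z tilt [1.743e+01 1.000e-02]
force stage [-2.  -0.8 -4.3] torque stage [-0.02  0.64  0.04] q [-1.    0.23  1.79  0.33  1.    0.28] clk 24.8
TCP in stage [-0.1 -0.1 46.7] tool z tilt [17.43 -0.  ]
force stage [-2.2  0.8 -0.2] torque stage [ 0.34  0.82 -0.06] q [-1.    0.24  1.8   0.33  1.    0.28] clk 25.3
```

```bash
python3 -m jog '{"xyz":[[0,0,0.0005],[0,0,0.001],[0,0,0.001],[0,0,0.001],[0,0,0.001]],"rot":[[0,0,0],[0,0,0],[0,0,0],[0,0,0],[0,0,0]],"claw":[0.004,0.004,0.004,0.004,0.004]}'>/dev/null; python3 st.py 23 46|tail -2
python3 -m jog '{"xyz":[[0,0,0.0005],[0,0,0.001],[0,0,0.001],[0,0,0.001],[0,0,0.001]],"rot":[[0,0,0],[0,0,0],[0,0,0],[0,0,0],[0,0,0]],"claw":[0.004,0.004,0.004,0.004,0.004]}'>/dev/null; python3 st.py 23 46|tail -2
```

```text
TCP in stage [-0.1 -0.1 46.7] tool z tilt [17.43 -0.03]
force stage [-4.4  3.   7.7] torque stage [ 0.79  1.13 -0.11] q [-1.    0.24  1.8   0.33  1.    0.28] clk 25.8
TCP in stage [-0.1 -0.1 46.7] tool z tilt [17.42 -0.05]
force stage [-3.4  2.8  9.8] torque stage [ 0.93  1.17 -0.17] q [-1.    0.24  1.8   0.33  1.    0.28] clk 26.3
```

```bash
python3 -m jog '{"xyz":[[0,0,0],[0,0,0],[0,0,0],[0,0,0]],"rot":[[0,-0.5,0],[0,-1,0],[0,-1,0],[0,-1,0]],"claw":[0.004,0.004,0.004,0.004]}'>/dev/null; python3 st.py 23 46|tail -2
python3 -m jog '{"xyz":[[0,0,0.0005],[0,0,0.0005],[0,0,0.0005],[0,0,0.0005]],"rot":[[0,-0.5,0],[0,-1,0],[0,-1,0],[0,-1,0]],"claw":[0.004,0.004,0.004,0.004]}'>/dev/null; python3 st.py 23 46|tail -2
```

```text
TCP in stage [-0.  -0.6 47.3] tool z tilt [17.42  0.9 ]
force stage [-2.5  2.6  6.3] torque stage [0.  1.1 0. ] q [-1.    0.24  1.78  0.33  1.02  0.27] clk 26.7
TCP in stage [-0.  -1.2 48. ] tool z tilt [17.39  1.83]
force stage [-5.7  3.7 12.1] torque stage [0.04 1.27 0.05] q [-1.01  0.25  1.77  0.34  1.04  0.27] clk 27.1
```

```bash
python3 -m jog '{"xyz":[[0,0,-0.002],[0,0,-0.006],[0,0,-0.006],[0,0,-0.006],[0,0,-0.006]],"rot":[[0,0,0],[0,1,0],[0,1.85,0],[0,1.85,0],[0,1.85,0]],"claw":[0.004,0.004,0.004,0.004,0.004]}'>/dev/null; python3 st.py 23 46
python3 - <<'E'
from h import *
o=bot.get_obs();print(o["force"].round(2),o["torque"].round(3))
for i in range(3):
    vision.snapshot("side");o=bot.get_obs();print(o["force"].round(2),o["torque"].round(3))
E
```

```text
46 xyz [-0.0009 -0.0002  0.0076]
rot [5.6  0.03 0.18]
TCP in stage [ 0.6 -0.9 53.6] tool z tilt [17.4   0.02]
force stage [-2.   0.1 -4.4] torque stage [0.03 0.6  0.  ] q [-1.    0.23  1.79  0.32  1.02  0.28] clk 27.6
[-0.07  0.04 -4.84] [-0.047  0.602  0.018]
[-0.67 -0.22 -5.41] [-0.027  0.587 -0.009]
[ 0.1  -0.55 -5.04] [-0.056  0.585  0.039]
[-0.28 -0.23 -5.14] [-0.104  0.515 -0.056]
```

```bash
cat > rd.py <<'E'
from h import *
c=np.array([475,-327.2,122.8]);Q=R.from_euler("z",7.3,degrees=True)*R.from_euler("y",-23,degrees=True)
L=[]
for i in range(5):
    vision.snapshot("side");o=bot.get_obs();L.append(np.r_[Q.inv().apply(o["tcp_pos"]-c),Q.inv().apply(o["force"]),Q.inv().apply(o["torque"])])
m=np.mean(L,0);T=R.from_rotvec(o["tcp_rot"]);ez=R.from_euler('z',-7.3,degrees=True).apply(T.as_matrix()[:,2])
print("p",m[:3].round(2),"F",m[3:6].round(2),"T",m[6:].round(3),"tilt",np.degrees(np.arcsin(ez[:2])).round(2),"clk",round(o["clock"],2))
E
python3 rd.py
python3 -m jog '{"xyz":[[0,0,0.003],[0,0,0.006],[0,0,0.0066],[0,0,0.0066],[0,0,0.0066]],"rot":[[0,0,0],[0,0,0],[0,0,0],[0,0,0],[0,0,0]],"claw":[0.004,0.004,0.004,0.004,0.004]}'>/dev/null; python3 rd.py
python3 -m jog '{"xyz":[[0,0,0.0005],[0,0,0.001],[0,0,0.001],[0,0,0.001]],"rot":[[0,0,0],[0,0,0],[0,0,0],[0,0,0]],"claw":[0.004,0.004,0.004,0.004]}'>/dev/null; python3 rd.py
```

```text
p [ 0.56 -1.42 53.83] F [-1.92 -0.27 -4.39] T [-0.026  0.563 -0.012] tilt [ 1.741e+01 -1.000e-02] clk 28.0
p [-2.00e-02 -1.50e+00  4.74e+01] F [-1.76 -0.07 -4.64] T [-0.008  0.584 -0.012] tilt [17.41 -0.03] clk 28.75
p [-3.000e-02 -1.620e+00  4.673e+01] F [-2.44  0.72  2.44] T [ 0.423  0.816 -0.032] tilt [17.42 -0.05] clk 29.4
```

```bash
python3 -m jog '{"xyz":[[0,0,0.0006],[0,0,0.0009],[0,0,0.0009],[0,0,0.0009],[0,0,0.0009]],"rot":[[0,-0.25,0],[0,-0.25,0],[0,-0.25,0],[0,-0.25,0],[0,-0.25,0]],"claw":[0.004,0.004,0.004,0.004,0.004]}'; python3 rd.py;python3 rd.py
```

```text
clock: 29.9
tcp_pos: [457.1, -331.2, 165.8]
tcp_rot: [-2.179, 1.91, -0.291]
force: [-7.5, 2.3, 7.4]
gripper_width: 0.151
p [-2.000e-02 -1.650e+00  4.671e+01] F [-3.55  3.41  8.73] T [ 0.361  1.114 -0.042] tilt [17.41  0.17] clk 30.15
p [-2.000e-02 -1.650e+00  4.671e+01] F [-3.77  3.91  9.57] T [ 0.333  1.115 -0.048] tilt [17.41  0.17] clk 30.4
```

```bash
python3 look.py w11
python3 - <<'E'
from h import *
exec(open("f2.py").read().split("for nm,U")[0].split("from h import *")[1])
D=np.array([[66,30,46],[66,-30,46]],float)
U10=np.array([k(p) for p in[(162,207),(390,207)]]);U8=np.array([[303,172],[453,172]])/1.5
def dots(n,U):
    g=cv2.GaussianBlur(cv2.cvtColor(cv2.imread(f"pics/{n}.png"),cv2.COLOR_BGR2GRAY),(0,0),1.5);out=[]
    for u in U:
        x,y=np.round(u).astype(int);w=g[y-14:y+15,x-14:x+15].astype(float);W=np.clip(w.min()+25-w,0,None);yy,xx=np.mgrid[-14:15,-14:15]
        out.append([x+(xx*W).sum()/W.sum(),y+(yy*W).sum()/W.sum()])
    return np.array(out)
def P(v,off=np.zeros(3)): return off+np.array([0,v[1],v[2]])+R.from_euler("x",v[0]).apply((D-[0,0,46])@B.T)
d8,d10=dots("w8",U8),dots("w10",U10);d11=dots("w11",d10);print(d8,d10,d11)
for n,d,z in(("w8",d8,68.6),("w10",d10,0),("w11",d11,0)):
    for dz in(-1,0,1):
        r=least_squares(lambda v:(wproj(P([v[0],0,z+dz],[v[1],0,0]),I)-d).ravel(),[0.,0.]);print(n,dz,np.degrees(r.x[0]).round(2),r.x[1].round(1),r.fun.round(1))
E
```

```text
30.4 [ 457.1 -331.1  165.8] [-2.179  1.91  -0.291] [-7.6  2.7  7.4]
[[201.72117962 114.03753351]
 [301.65206186 113.82216495]] [[177.68353414 137.79518072]
 [329.07041139 137.33386076]] [[177.66719745 137.77547771]
 [329.08182533 137.61526357]]
w8 -1 3.33 1.6 [-0.5 -0.7  0.5 -0.4]
w8 0 4.11 1.6 [-0.5 -0.6  0.5 -0.3]
w8 1 4.81 1.6 [-0.4 -0.5  0.4 -0.2]
w10 -1 16.06 1.9 [-6.3 -3.5  6.3 -2.9]
w10 0 16.53 1.9 [-6.  -3.2  6.  -2.7]
w10 1 16.98 1.9 [-5.6 -3.   5.6 -2.4]
w11 -1 16.16 1.9 [-6.3 -3.3  6.4 -3.1]
w11 0 16.63 1.9 [-6.  -3.1  6.  -2.8]
w11 1 17.08 1.9 [-5.7 -2.8  5.7 -2.6]
```

```bash
python3 rd.py
python3 - <<'E'
from bench import bot
print(bot.sign_off()); o=bot.get_obs(); print(o["clock"],o["force"],o["gripper_width"])
E
```

```text
p [-1.000e-02 -1.660e+00  4.671e+01] F [-3.6   3.69  9.21] T [ 0.312  1.103 -0.061] tilt [17.41  0.16] clk 30.7
the job is handed in; nothing more can be done
None
the job is handed in; nothing more can be done
```

I put two tray blanks into the empty nests, then lifted the full carrier by its rail and laid it on the plate. I handed it in at about 31 s, still gripping the rail and pushing lightly. `sign_off` gives no verdict, so whether it passed is unknown.

**Last checks**
- **Position:** the grip point was 0 mm along the slope and 1.7 mm across it from my estimate of the plate centre. It was 46.7 mm above the plate, against about 46 mm expected when flush.
- **Push:** about 14 N on the plate, a little above the 10 N asked for but steady and inside 4–40 N.
- **Flushness:** the height matched at about 14 N and about 34 N. The load centre worked out inside the board's footprint, but that relies on a guessed torque reference height.
- **Blanks:** all four were in their nests in the last wrist pictures I viewed. The lower two were out of view after the lift and were last seen seated in the side and scene view over the plate. I viewed no picture after the final press.

**What disagreed**
- **First slope estimate:** the first wrist-camera fit gave a 17° slope and put the plate about 11 mm too low, because a finger hid one corner. As a result, my first touch came early, at about 30 N. Refitting with all the views gave about 23°, and the contact height matched that.
- **Tool angle:** the tool itself stayed at 17.4°. The carrier lies flush because the rail turned between the fingers.
- **Carrier tilt from pictures:** rough image estimates put it 7–9° relative to the tool, against 5.6° expected, and one dot-only fit was unusable. I relied on the contact feel for flushness instead.
- **Roll feel:** this was ambiguous too. I turned the tool the wrong way by up to 1.8° before returning to about 0.2°.

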